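# Swap three stock items onto the risers that level their tops

## Robot

A 7-joint arm with a two-finger parallel gripper is mounted at the origin on a cart in front of the work surface, level with it; the furniture and walls round the work are solid. World frame = base frame: x ahead of the robot, y to its left, z up, the work surface at z = 0. Lengths are in m, angles in rad, forces in N, time in s.
With the tool pointing down it reaches from about 0.425 to 0.95 m from the base axis. Payload 4.7 kg.
Tool frame: the origin (TCP) lies on the centre line of the jaws, within the pads' length; the fingertips stand robot.nose_length ahead of it and the grasp point (between the pads) lies 8 mm behind it (robot.nose_length is the distance from the TCP to the fingertips, in m); z points along the fingers, y is the line along which they close (so a half turn about z gives the same grasp; the last joint's range is limited). The gripper opens to 85 mm and grips with 20 to 120 N. Pads are 22 mm wide; open, the fingers measure 114 mm over their backs; the gripper's body (76 mm by 85 mm) begins 54 mm behind the grasp point. The pads swing forward as they close: fully open they stand 13 mm farther back than shut.
Start: joints at [1.197, 0.469, -0.049, 1.532, 0.024, 1.141, -0.082], TCP at [0.228, -0.635, 0.242] pointing down, gripper open.
Joint ranges: [-2.59, 2.59], [-0.33, 1.99], [-1.39, 1.29], [0.1, 2.45], [-1.04, 4.18], [0.21, 1.99], [-2.66, 2.66]. Speed limits (rad/s): [2.57, 2.57, 3.14, 3.14, 3.14, 3.14, 3.14].

## Interface

Orientations are given as [roll, pitch, yaw] about the fixed x, y, z axes, in that order (R = Rz(yaw) Ry(pitch) Rx(roll)).
In Python, from plant import robot gives the robot as it stands. Calls block until the motion is done:
- robot.goto(position, orientation): joint-space move of the TCP to a pose.
- robot.move_straight(position, vel=0.15, attitude=None, contact_N=None): straight line of the TCP; attitude=None keeps the orientation; vel is the mean speed in m/s. With contact_N (N) it stops when the force on the tool has changed by that much, and returns True; else False.
- robot.move_joints(angles): joint-space move.
- robot.grip(opening, strength=None): opening from 0.0 (shut) to 1.0 (fully open); strength is the grip in N (None keeps the last); returns when the fingers have stopped.
- robot.sleep(seconds).
- robot.inverse_kinematics(position, orientation): joint angles nearest the present ones, or None.
- robot.sense(): the state.
- robot.grab_frame(name): name is "side" or "top" or "wrist"; returns a dict with "image" (420x560x3 uint8, red, green, blue), "range_z" (420x560 float32, m along the optical axis (not along the pixel's ray), 0 where there is no reading), "fx", "fy", "cx", "cy" (pixels), "R" (3x3) and "t" (3): a world point X has camera coordinates R X + t. Camera axes: x right, y down, z forward; pixel columns grow to the right and rows downward; lengths in m; the calibration is good to about 2 mm. A picture is of the moment at which its call begins.
A pose or a line that the arm cannot do raises robot.IKError and nothing moves.
- robot.close_job(): hands the job in; it is judged then, once.
The state is a dict: "t": time; "joint_pos": joint angles; "joint_velocities": joint speeds; "effort": joint torques, N m; "tcp_pos": TCP position; "tcp_rot": TCP orientation; "wrist_force": force on the tool from outside, world axes, zero at the start; "torque": the same for the moment, N m; "opening": opening from 0.0 (shut) to 1.0 (fully open); "gripper_force": force on a finger pad.
Only numpy, scipy, OpenCV 4.12 (cv2) and the standard library are available. Lean on these libraries where they do the work, as an engineer would, in place of code of your own. Each camera call takes 0.05 s, during which the arm holds its last target. There are 200 camera calls.

## Task

For the stock picture the tops of the tall jar, the film roll and the short pot must all be level, but each now stands on the wrong riser. Swap them so that the jar stands on the lowest riser, the roll on the middle one and the pot on the highest, each upright and in the middle of its riser; the cork mat is free for setting one down meanwhile. Leave the mug, the tape and the marker where they are.

Things in the scene. Friction and masses are not known exactly. Their poses are not given: they have to be found in the camera images.
- jar: tall white screw-top jar with a white lid and a small paper label, 52 mm in diameter (lid 49 mm), 105 mm high, about 0.12 kg, loose, upright. At the start it stands on the highest riser. Origin: centre of its underside, z up along its axis.
- roll: roll of plain whitish film standing on end, with a brown core showing in the top, 50 mm in diameter, 74 mm high, rigid, about 0.1 kg, loose. At the start it stands on the lowest riser. Origin: centre of its underside, z up along its axis.
- pot: short white pot with a blue screw lid, 43 mm in diameter, 46 mm high, about 0.08 kg, loose, upright. At the start it stands on the middle riser. Origin: centre of its underside, z up along its axis.
- riser_low: the lowest of three turned aluminium pedestals with a black rubber disc in the top; round, foot 86 mm and top 80 mm in diameter, 25 mm high, fixed to the desk. Origin: centre of its underside, z up; its flat top is 25 mm above the origin.
- riser_mid: the middle one of three turned aluminium pedestals with a black rubber disc in the top; round, foot 86 mm and top 80 mm in diameter, 56 mm high, fixed to the desk. Origin: centre of its underside, z up; its flat top is 56 mm above the origin.
- riser_high: the highest of three turned aluminium pedestals with a black rubber disc in the top; round, foot 86 mm and top 80 mm in diameter, 84 mm high, fixed to the desk. Origin: centre of its underside, z up; its flat top is 84 mm above the origin.
- mat: round cork mat, 90 mm in diameter, 4 mm thick, fixed to the desk, empty at the start. Origin: centre of its underside, z up.
- mug: bystander: blue mug, 94 mm high, 80 mm across (110 mm with its handle), loose, behind the work. Origin on its underside, 15 mm from the axis of its body, towards the handle (-y).
- tape: bystander: ring of clear brownish adhesive tape lying flat, 92 mm in diameter, 48 mm high, loose, among the risers. Origin: centre of its underside.
- marker: bystander: white and blue marker pen, 135 mm long, 17 mm thick, lying on the desk, loose. Origin: its middle, on its underside.
There are look-alikes about, which are no part of the job. Of the things that look like the pot, the middle-sized one is meant. What is shaped like the roll but pink is not meant.

How it is judged:
By the outcome, as a careful person would: the job done as asked, in the order asked, and still so for the second after the job is handed in, with the robot touching nothing.
It also fails if it takes over 109 s, if anything falls off the work surface, if the arm or the gripper's body presses on something with over 40 N, if the wrist force passes 120 N, or if a joint passes its speed limit or range.

## Working session

There is one attempt and no reset: what is moved stays moved. The work goes in short steps, each a Python script; the robot and the scene stay as the last script left them, time stands still between calls to the robot, and variables do not carry over. Pictures are saved under pics/ and viewed, at most 14 in all, crops included, and the job is handed in when it is done.

```bash
ls; mkdir -p pics; python3 - <<'E'
from plant import robot
import cv2,numpy as np
for n in ("top","side"):
    f=robot.grab_frame(n); np.savez(f"pics/{n}0.npz",**f)
    cv2.imwrite(f"pics/{n}0.png",cv2.resize(f["image"][:,:,::-1],(800,600)))
    print(n,f["fx"],f["cx"],f["cy"],(-f["R"].T@f["t"]).round(3),f["R"].round(2).tolist())
s=robot.sense();print(s["t"],s["tcp_pos"],s["tcp_rot"],s["opening"],robot.nose_length)
E
```

```text
pics
top 469.1170022928418 281.6008502467628 215.26298047290507 [0.317 0.158 1.403] [[-0.02, -1.0, 0.01], [-0.98, 0.02, -0.17], [0.17, -0.01, -0.98]]
side 546.6297213388244 283.62846054544747 210.70922268831848 [ 0.504 -0.773  0.831] [[1.0, -0.1, -0.02], [-0.08, -0.61, -0.79], [0.06, 0.79, -0.62]]
0.1 [ 0.22798667 -0.63481299  0.24137293] [-3.13987804e+00  5.22066426e-05  3.44786843e-01] 1.0040754357291664 0.011
```

View pics/top0.png

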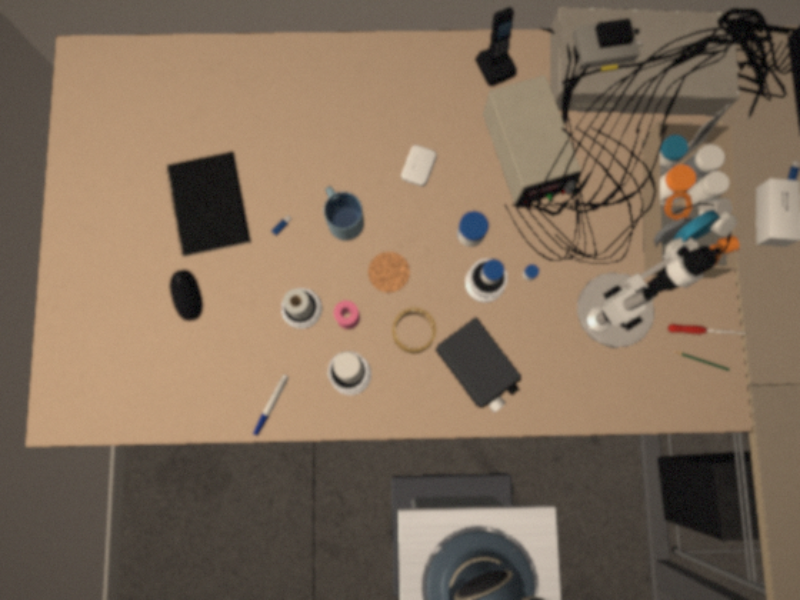

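View pics/side0.png

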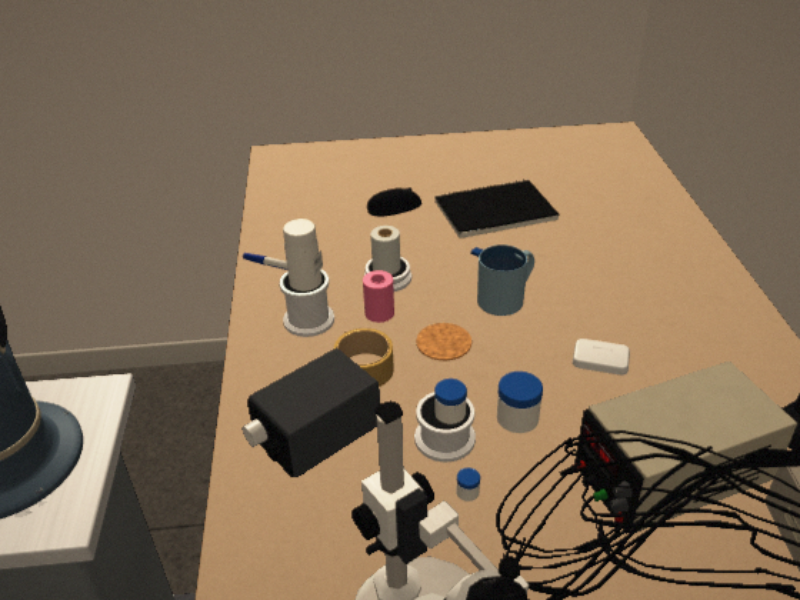

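The blue-lidded candidates in the top view (800×600) are the large pot (473,225), the one on the middle riser (490,270) and the tiny one (532,271); I pick the middle-sized one on its riser. The whitish roll with a brown core is at (297,303), and the pink one at (346,314) is not meant. The white jar is at (347,367), and the bottles in the bin at (700,180) are not meant. The mat is at (389,271). Next I check this in a close crop and measure.

```bash
cat > h.py <<'E'
import numpy as np,cv2
def cloud(f):
    z=f["range_z"];v,u=np.mgrid[:z.shape[0],:z.shape[1]]
    c=np.dstack([(u-f["cx"])/f["fx"]*z,(v-f["cy"])/f["fy"]*z,z])
    P=(c-f["t"])@f["R"]; P[z==0]=np.nan
    return P
def circ(P,box,zlo,zhi):
    """box x0,x1,y0,y1 world; enclosing circle of the points within a height band"""
    q=P.reshape(-1,3);m=(q[:,0]>box[0])&(q[:,0]<box[1])&(q[:,1]>box[2])&(q[:,1]<box[3])&(q[:,2]>zlo)&(q[:,2]<zhi)
    q=q[m]
    if len(q)<5:return None
    c,r=cv2.minEnclosingCircle(q[:,:2].astype(np.float32))
    return np.round([*c,2*r,np.median(q[:,2]),len(q)],3)
E
python3 - <<'E'
import numpy as np,cv2
from h import *
T=dict(np.load("pics/top0.npz"));S=dict(np.load("pics/side0.npz"))
P=cloud(T);Q=cloud(S)
s=.7
top=dict(jar=(347,360),roll=(295,299),pot=(491,267),mat=(389,271),tape=(395,325),mug=(350,195),pink=(346,305),big=(473,220),scope=(600,315),scope2=(690,262),psu=(530,120),proj=(478,360),desk=(300,150))
for k,(u,v) in top.items(): print(k,P[int(v*s),int(u*s)].round(3))
for k,b,h in (("jar",P[int(360*s),int(347*s)],(.084,.189)),("roll",P[int(299*s),int(295*s)],(.025,.099)),("pot",P[int(267*s),int(491*s)],(.056,.102))):
    B=[b[0]-.06,b[0]+.06,b[1]-.06,b[1]+.06]
    for n,C in (("top",P),("side",Q)):
        print(k,n,"objtop",circ(C,B,h[1]-.006,h[1]+.006),"riser",circ(C,B,h[0]-.006,h[0]+.006))
b=P[int(271*s),int(389*s)];print(circ(P,[b[0]-.07,b[0]+.07,b[1]-.07,b[1]+.07],.003,.012))
hs=cv2.cvtColor(T["image"],cv2.COLOR_RGB2HSV)
m=((hs[...,1]>165)&(hs[...,0]<20)&(abs(P[...,0]-b[0])<.07)&(abs(P[...,1]-b[1])<.07));print("mat col",m.sum(),np.nanmean(P[m],0))
# scene height over working region
A=P.reshape(-1,3);A=A[(A[:,0]>.2)&(A[:,0]<1)&(A[:,2]<.8)]
for y0 in np.arange(-.8,.6,.1):
    print(round(y0,1),[ (lambda q: round(float(q[:,2].max()),2) if len(q) else None)(A[(A[:,1]>=y0)&(A[:,1]<y0+.1)&(A[:,0]>=x0)&(A[:,0]<x0+.1)]) for x0 in np.arange(.2,1,.1)])
a=T["image"][170:290,180:400];b2=S["image"][140:350,160:400]
cv2.imwrite("pics/crop.png",np.vstack([cv2.resize(a,(600,327)),cv2.resize(b2[:,:],(600,273))])[:,:,::-1])
E
```

```text
jar [0.439 0.248 0.191]
roll [0.573 0.36  0.075]
pot [ 0.627 -0.034  0.101]
mat [0.644 0.169 0.01 ]
tape [0.521 0.159 0.05 ]
mug [0.786 0.248 0.089]
pink [0.56  0.256 0.075]
big [ 0.733 -0.008  0.068]
scope [ 0.529 -0.256  0.072]
scope2 [ 0.603 -0.385  0.206]
psu [ 0.927 -0.127  0.119]
proj [ 0.443 -0.002  0.092]
desk [ 0.923  0.36  -0.001]
jar top objtop [4.27e-01 2.48e-01 5.00e-02 1.89e-01 2.80e+02] riser [4.25e-01 2.53e-01 8.00e-02 8.40e-02 2.63e+02]
jar side objtop [4.26e-01 2.47e-01 5.40e-02 1.90e-01 2.71e+02] riser [4.24e-01 2.51e-01 8.40e-02 8.50e-02 3.09e+02]
roll top objtop [5.65e-01 3.54e-01 5.10e-02 9.80e-02 1.96e+02] riser [5.66e-01 3.55e-01 8.00e-02 2.50e-02 2.42e+02]
roll side objtop [5.64e-01 3.54e-01 5.50e-02 9.80e-02 1.93e+02] riser [5.66e-01 3.55e-01 8.20e-02 2.60e-02 1.72e+02]
pot top objtop [ 6.20e-01 -4.00e-02  4.30e-02  1.02e-01  1.72e+02] riser [ 6.14e-01 -3.40e-02  8.00e-02  5.60e-02  3.44e+02]
pot side objtop [ 6.21e-01 -4.00e-02  4.50e-02  1.03e-01  3.34e+02] riser [ 6.15e-01 -3.50e-02  8.20e-02  5.70e-02  6.19e+02]
[6.45e-01 1.69e-01 1.88e-01 5.00e-03 7.12e+02]
mat col 0 [nan nan nan]
-0.8 [-0.32, None, None, 0.0, 0.01, 0.06, 0.06, 0.03]
-0.7 [0.01, 0.01, 0.01, 0.01, 0.06, 0.07, 0.07, 0.12]
-0.6 [0.01, 0.01, 0.02, 0.01, 0.12, 0.13, 0.11, 0.17]
-0.5 [0.01, 0.01, 0.02, 0.23, 0.24, 0.15, 0.17, 0.17]
-0.4 [0.01, 0.01, 0.02, 0.22, 0.23, 0.2, 0.2, 0.14]
-0.3 [0.01, 0.01, 0.2, 0.31, 0.04, 0.17, 0.19, 0.14]
-0.2 [0.01, 0.01, 0.01, 0.01, 0.04, 0.14, 0.15, 0.13]
-0.1 [0.01, 0.1, 0.1, 0.11, 0.11, 0.08, 0.12, 0.12]
-0.0 [0.01, 0.1, 0.1, 0.1, 0.07, 0.07, 0.02, 0.02]
0.1 [0.01, 0.01, 0.05, 0.05, 0.01, 0.01, 0.02, 0.02]
0.2 [0.01, 0.09, 0.2, 0.08, 0.01, 0.1, 0.09, 0.01]
0.3 [0.01, 0.02, 0.02, 0.11, 0.03, 0.01, 0.01, 0.01]
0.4 [0.01, 0.02, 0.02, 0.01, 0.01, 0.02, 0.02, 0.01]
0.5 [0.01, 0.01, 0.01, 0.04, 0.04, 0.02, 0.02, 0.02]<stdin>:14: RuntimeWarning: Mean of empty slice
```

View pics/crop.png

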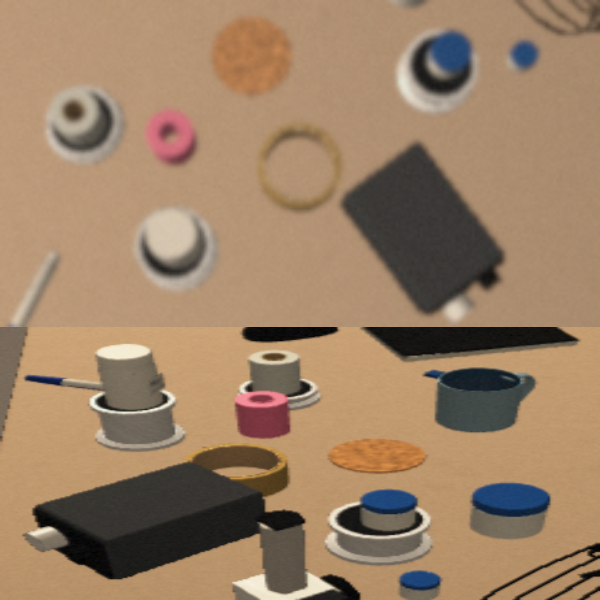

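The crop confirms the choices: the blue-lidded pot sits on the middle riser (450,50 top), the roll with a brown core on the low riser (75,112), and the jar on the high riser (173,238). The heights and diameters match those given. The plan is pot→mat, roll→mid, jar→low, pot→high.

```bash
cat >> h.py <<'E'
from plant import robot
G=dict(pot=.029,roll=.045,jar=.063)   # grasp point above underside
SAFE=.36
MAT=(.644,.169,.004);LOW=(.566,.355,.025);MID=(.6145,-.0345,.056);HIGH=(.4245,.252,.084)
def over(x,y,yaw): robot.goto([x,y,SAFE],[np.pi,0,yaw])
def pick(n,x,y,zs,yaw):
    over(x,y,yaw); robot.grip(1.0)
    z=zs+G[n]-.008
    robot.move_straight([x,y,z+.07],vel=.25)
    hit=robot.move_straight([x,y,z],vel=.08,contact_N=8)
    robot.grip(0.0,40); s=robot.sense()
    robot.move_straight([x,y,SAFE],vel=.2); e=robot.sense()
    print(n,"hit",hit,"open",s["opening"],e["opening"],"F",e["gripper_force"],"wz",e["wrist_force"].round(1),"t",e["t"])
def place(n,p,yaw,dx=0,dy=0):
    x,y,zs=p[0]+dx,p[1]+dy,p[2]
    over(x,y,yaw); z=zs+G[n]-.008
    robot.move_straight([x,y,z+.03],vel=.2)
    hit=robot.move_straight([x,y,z-.004],vel=.03,contact_N=5)
    s=robot.sense()
    robot.grip(1.0); robot.sleep(.2)
    robot.move_straight([x,y,SAFE],vel=.2)
    print(n,"placed hit",hit,"dz",(s["tcp_pos"][2]-z).round(4),"F",s["wrist_force"].round(1),"t",robot.sense()["t"])
E
python3 - <<'E'
from h import *
s=robot.sense();p=s["tcp_pos"]
for q,y in ((LOW,.5),(HIGH,.5),(MID,0),(MAT,.2)): print(robot.inverse_kinematics([q[0],q[1],SAFE],[np.pi,0,y]) is not None, robot.inverse_kinematics([q[0],q[1],q[2]+.03],[np.pi,0,y]))
try: robot.move_straight([p[0],p[1],.45],vel=.25)
except robot.IKError as e: print("lift",e)
robot.goto([.5,-.2,.45],[np.pi,0,0])
pick("pot",.6205,-.040,.056,0.)
place("pot",MAT,.2)
E
```

```text
True [-0.19833955  0.7453019  -0.6353345   1.67393436  0.53780514  0.90381208
 -2.11917264]
True [ 0.08373198  0.49223977 -0.89090546  2.04564224  0.51596372  0.8403856
 -2.17729242]
True [ 0.19760931  0.56061498 -0.28658626  1.80628403  0.21017875  0.80439402
 -1.76466707]
True [-0.01199671  0.72349516 -0.45085357  1.69589582  0.40693489  0.81657927
 -2.01782096]
pot hit False open 0.4864732759916647 0.484630128386864 F 40.497646518051624 wz [-0.9 -0.5 -1.7] t 8.1083
pot placed hit True dz 0.0006 F [-1.3 -0.   3.9] t 14.0667
```

```bash
python3 - <<'E'
from h import *
pick("roll",.5645,.354,.025,.5)
place("roll",MID,0.)
f=robot.grab_frame("side");P=cloud(f)
print("roll",circ(P,[.55,.68,-.1,.03],.12,.14),"pot",circ(P,[.58,.71,.1,.24],.044,.056))
cv2.imwrite("pics/s1.png",f["image"][:,:,::-1])
E
```

```text
roll hit False open 0.5664018506639734 0.5639214050802843 F 41.253065479395445 wz [-0.5 -0.7 -1.9] t 19.2667
roll placed hit True dz 0.0007 F [-0.9 -0.8  4. ] t 25.1
roll [ 6.15e-01 -3.50e-02  5.20e-02  1.29e-01  4.38e+02] pot [6.44e-01 1.69e-01 4.50e-02 5.10e-02 2.20e+02]
```

View pics/s1.png

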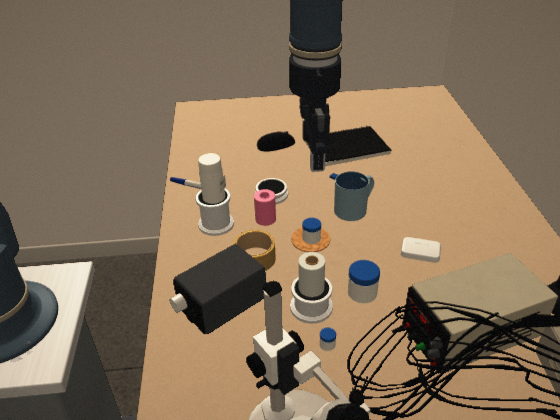

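The roll stands centred on the middle riser (312,270), and the pot stands upright on the mat (311,232). Next come the jar and then the pot.

```bash
python3 - <<'E'
from h import *
pick("jar",.4265,.2475,.084,.5)
place("jar",LOW,.5)
f=robot.grab_frame("side");P=cloud(f)
print("jar",circ(P,[.5,.63,.29,.42],.12,.14))
pick("pot",.6445,.169,.004,.2)
place("pot",HIGH,.5)
robot.goto([.5,0,.45],[np.pi,0,0])
for n in ("side","top"):
    f=robot.grab_frame(n);P=cloud(f)
    for k,c in (("jar",LOW),("roll",MID),("pot",HIGH)):
        print(n,k,circ(P,[c[0]-.06,c[0]+.06,c[1]-.06,c[1]+.06],.12,.14))
    cv2.imwrite(f"pics/{n}2.png",f["image"][:,:,::-1])
E
```

```text
jar hit False open 0.6027583886984688 0.6012411890432788 F 35.55651247501373 wz [ 0.6  0.5 -1.8] t 30.1083
jar placed hit True dz 0.0007 F [-1.1 -1.4  5. ] t 35.3333
jar [5.67e-01 3.53e-01 5.40e-02 1.30e-01 2.45e+02]
pot hit False open 0.4837990317555879 0.48460870654106786 F 40.49629770219326 wz [-0.1 -0.8 -1.7] t 40.9583
pot placed hit True dz 0.0005 F [-0.7 -0.8  5.3] t 46.2083
side jar [5.68e-01 3.54e-01 5.40e-02 1.30e-01 2.38e+02]
side roll [ 6.16e-01 -3.50e-02  5.40e-02  1.28e-01  4.44e+02]
side pot [4.25e-01 2.52e-01 4.70e-02 1.30e-01 2.26e+02]
top jar [5.66e-01 3.54e-01 5.00e-02 1.30e-01 2.58e+02]
top roll [ 6.21e-01 -2.50e-02  4.30e-02  1.28e-01  7.20e+01]
top pot [4.23e-01 2.52e-01 4.30e-02 1.30e-01 1.97e+02]
```

View pics/side2.png

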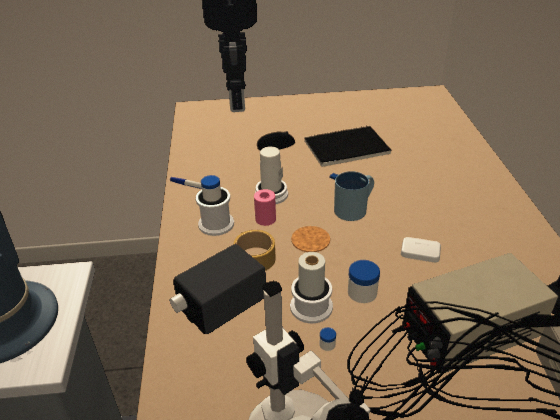

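The jar (270,170), roll (312,270) and pot (211,190) are all upright and centred, with their tops at 0.13 m. The mug, tape and marker have not moved.

```bash
python3 -c "
from plant import robot
robot.sleep(.5);print(robot.close_job())"
```

```text
the job is handed in; nothing more can be done
None
```

The swap is done and handed in: the jar is on the lowest riser, the roll on the middle one and the pot on the highest, each upright and centred to within about 2 mm, with all three tops level at about 130 mm.

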